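Purge the dust extractor filter and hold the purge lever

ROBOT

A 7-joint arm with a two-finger parallel gripper is mounted at the origin on the work surface. World frame = base frame: x ahead of the robot, y to its left, z up, the work surface at z = 0. Lengths are in m, angles in rad, forces in N, time in s.
With the tool pointing down it reaches from about 0.35 to 0.9 m from the base axis. Payload 8.1 kg.
Tool frame: the origin (TCP) lies between the finger pads; the fingertips stand 11 mm ahead of it and the grasp point (between the pads) lies 8 mm behind it; z points along the fingers, y is the line along which they close (so a half turn about z gives the same grasp; the last joint's range is limited). The gripper opens to 92 mm and grips with 3 to 60 N. Pads are 19 mm wide; open, the fingers measure 130 mm over their backs; the gripper's body (75 mm by 190 mm) begins 47 mm behind the grasp point.
Start: joints at [-1.296, 0.434, 0.025, 1.573, -0.012, 1.134, -0.075], TCP at [0.231, 0.581, 0.238] pointing down, gripper open.
Joint ranges: [-2.62, 2.62], [-0.44, 2.09], [-1.27, 1.32], [0.08, 2.57], [-1.32, 4.46], [0.12, 2], [-2.74, 2.74]. Speed limits (rad/s): [2.22, 2.22, 3.01, 3.01, 3.14, 3.14, 3.14].

INTERFACE

Orientations are given as a rotation vector (axis times angle).
In Python, from cell import observe, get_image, camera_params, sign_off gives the robot as it stands.
- The arm moves only by the shell command python3 -m pendant 'ROWS' [FORCE]. ROWS is JSON, one flat list of numbers, 7 for each row, row after row: the shift along the tool's x, y, z in m, then the turn, a rotation vector about the tool's x, y, z in rad, then the finger opening in m, from 0 to 0.0918. In form: [dx, dy, dz, rx, ry, rz, jaw, dx, dy, dz, rx, ry, rz, jaw, ...]. A call has 1 to 10 rows; each row shifts and turns the commanded pose from where the row before left it, along the tool's axes as they then stand; what a row does not reach is not made up. A row lasts 1/8 s, in which the tool goes at most 62.5 mm and 10.7 degrees, less where a joint would pass 70% of its speed; a pose out of reach is approached as far as the arm can. A call is refused whole if a number of a shift passes 0.0625 or a number of a turn 0.188, either way. A call with a gripper value outside its range is refused whole. The fingers move at their own pace and stop on an object; FORCE is the grip in N (left out, the last holds). Time passes only in rows, so rows that do not move let the fingers close. It gives the time, the measured TCP pose, the force, the opening and the grip force at its end, in the units of the state.
- observe(): the state, without advancing time (a new reading comes with each control period).
- get_image(name): name is "scene" or "top" or "wrist"; returns the picture (480x640x3 uint8, red, green, blue); there is no depth.
- camera_params(name): a dict with "intrinsics" (3x3 intrinsics, pixels), "dist" ([k1, k2, p1, p2, k3] as OpenCV has them; the pictures are not rectified), "eye" and "rotation" of the camera in the world; the wrist camera has in their place "T_tool_cam" (4x4, takes a point from camera to tool coordinates, whose origin is the TCP and whose axes are the flange's). Camera axes: x right, y down, z forward; pixel columns grow to the right and rows downward; lengths in m; the calibration is good to about 2 mm. A picture is of the moment at which its call begins: read the wrist's pose just before it. camera_params takes no time and is no camera call.
- sign_off(): hands the job in; it is judged then, once.
The state is a dict: "clock": time; "joints": joint angles; "dq": joint speeds; "joint_efforts": joint torques, N m; "position": TCP position; "ee_rot": TCP orientation; "force": force on the tool from outside, world axes, zero at the start; "ft_torque": the same for the moment, N m; "width": opening from 0.0 (shut) to 1.0 (fully open); "gripper_force": force on a finger pad.
Only numpy, scipy, OpenCV 4.12 (cv2) and the standard library are available. Lean on these libraries where they do the work, as an engineer would, in place of code of your own. Each camera call takes 0.05 s, during which the arm holds its last target. There are 200 camera calls.

TASK

Start the dust extractor and purge its filter: press the green start button fully down and let it come back up. Then, with the gripper's fingers, push the yellow-knobbed purge lever round against its spring until its yellow pointer stands over the green set mark, and keep it there: the program finishes while still holding the lever at the mark. Never swing the lever into the red zone at the end of its scale, do not press the red stop button, and leave the other things on the bench where they are.

Things in the scene. Friction and masses are not known exactly. Their poses are not given: they have to be found in the camera images.
- start_button (a joint): green round start button, 36 mm across, on the grey switch box (170 x 110 mm, 46 mm tall) at the robot-left end (+y in the box's own frame); 0 = up, 0.008 m = fully down; its spring needs about 2 N to start moving and 6 N fully down
- start_button_top (a point): centre of the top face of the green start button, moves with it; 70 mm above the bench when up
- stop_button (a joint): red round stop button, same size as the green one and 86 mm from it (centre to centre) on the same box, in a yellow collar; 0 = up, 0.008 m = fully down; not to be pressed
- valve: the purge valve, fixed to the bench: blue block 90 x 90 x 48 mm with an aluminium scale plate, top face 52 mm above the bench, fanning out 195 mm towards its own -x, and a copper pipe with a gauge at its back. Origin: on the bench under the lever's vertical pivot; z up. The lever (a flat black bar, top 80 mm above the bench, hub top 89 mm) and the mark turn about this vertical axis
- purge_lever: the lever; origin on the pivot at bench height, own -x axis along the lever to the knob. Its angle v is 0 at rest and grows anticlockwise seen from above; red zone from 1.0 rad, far stop 1.15. In the valve's frame it points along (-cos(v-0.55), -sin(v-0.55)). Its spring always pushes back to 0: 2.5 N at the knob to start it, 8 N at 0.8 rad
- knob_top (a point): centre of the top of the upright yellow cylindrical knob on the lever: 28 mm across, standing 55 mm above the lever bar (from 78 to 133 mm above the bench), 130 mm from the pivot
- pointer_tip (a point): tip of the small yellow pointer on the lever, beyond the knob, 165 mm from the pivot, 74 mm above the bench
- mark_point (a point): centre line of the green set mark (a green patch about 20 mm wide lying flat on the scale plate), 165 mm from the pivot, 56 mm above the bench; set somewhere different each time, to be left as it is
- set_mark (a joint): angle of the green set mark in rad, on the same scale as the lever's angle v
- glue_bottle: white glue bottle, 58 mm across, 150 mm tall, origin under its centre
- screwdriver: screwdriver lying on the bench, about 200 mm long, origin under its middle
- tape_measure: yellow tape measure, 70 x 70 x 34 mm, origin under its centre
- oak_offcut: wood offcut, 100 x 60 x 22 mm, origin under its centre
- screw_tin: open steel tin, 80 mm across, 75 mm tall, origin under its centre
- claw_hammer: hammer lying on the bench, about 260 mm long, origin under the middle of its handle
- spring_clamp: orange spring clamp lying flat, 110 x 80 x 24 mm, origin under its centre
Mind the look-alikes: they are no part of the job. What is shaped like the part that bears start_button but orange or turquoise is not meant.

How it is judged:
By the outcome, as a careful person would: the job done as asked, in the order asked, and still so for the second after the job is handed in, while the arm keeps its last pose, push and grip.
It also fails if it takes over 45 s, if anything falls off the work surface, if the arm or the gripper's body presses on something with over 40 N, if the wrist force passes 120 N, or if a joint passes its speed limit or range.

## Working session

There is one attempt and no reset: what is moved stays moved. The work goes in short steps, Python scripts to look and compute and a shell command to move; the robot and the scene stay as the last step left them, time stands still between calls to the robot, and variables do not carry over. Pictures are saved under pics/ and viewed, at most 10 in all, crops included, and the job is handed in when it is done.

```bash
mkdir -p pics; cat > h.py <<'E'
import numpy as np, cv2, json
from scipy.spatial.transform import Rotation as R
from cell import observe, get_image, camera_params, sign_off
def snap(name,fn):
    im=get_image(name); cv2.imwrite('pics/'+fn,im[:,:,::-1]); return im
def ray(name,px,state=None):
    p=camera_params(name); K=np.array(p["intrinsics"]);d=np.array(p["dist"])
    u=cv2.undistortPoints(np.array([[px]],float),K,d)[0,0]; v=np.array([u[0],u[1],1.])
    if name=="wrist":
        T=np.array(p["T_tool_cam"]);s=state; Rw=R.from_rotvec(s["ee_rot"]).as_matrix()
        return Rw@T[:3,3]+np.array(s["position"]), Rw@T[:3,:3]@v
    return np.array(p["eye"]),np.array(p["rotation"])@v
def at_z(name,px,z,state=None):
    o,d=ray(name,px,state); return (o+d*(z-o[2])/d[2]).round(4)
E
python3 - <<'E'
from h import *
s=observe();print(s["position"],s["ee_rot"],s["clock"],R.from_rotvec(s["ee_rot"]).as_matrix().round(3))
snap("top","top0.png");snap("scene","scene0.png")
p=camera_params("top");print(p);print(camera_params("wrist")["T_tool_cam"])
E
```

```text
[0.23042568 0.58044048 0.23692427] [-5.89990236e-01 -3.08553367e+00  2.50440336e-03] 0.0 [[-0.929  0.369 -0.   ]
 [ 0.369  0.929 -0.002]
 [-0.    -0.002 -1.   ]]
{'intrinsics': array([[474.97452029,   0.        , 323.32403266],
       [  0.        , 474.97452029, 237.79323293],
       [  0.        ,   0.        ,   1.        ]]), 'dist': array([-0.07629063,  0.        ,  0.        ,  0.        ,  0.        ]), 'eye': array([ 0.36101533, -0.06345588,  1.41272572]), 'rotation': array([-2.13885325,  2.15282363, -0.16177304])}
[[-4.67575174e-04 -9.57970168e-01 -2.86867459e-01  7.76821634e-02]
 [ 9.99999809e-01 -5.64045665e-04  2.53649666e-04  9.44869988e-04]
 [-4.04795159e-04 -2.86867286e-01  9.57970248e-01 -1.46735346e-01]
 [ 0.00000000e+00  0.00000000e+00  0.00000000e+00  1.00000000e+00]]
```

View pics/top0.png

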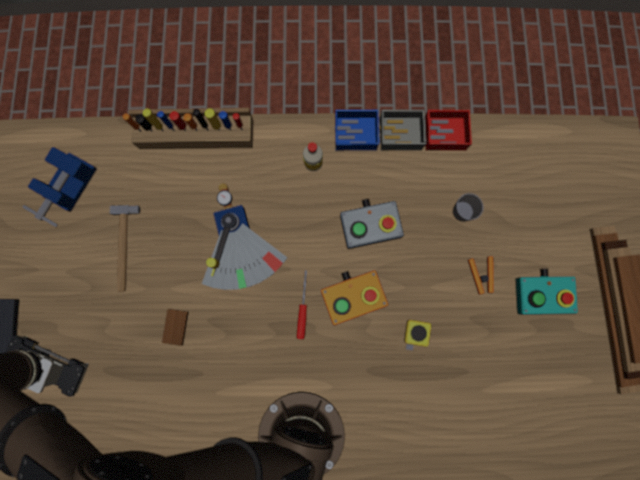

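View pics/scene0.png

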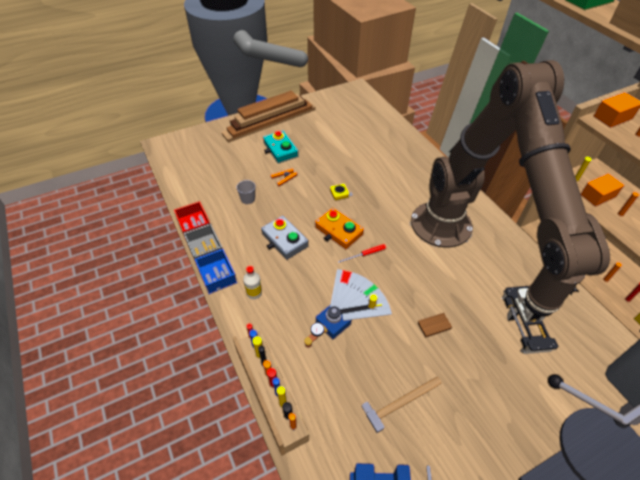

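The top picture shows the grey box with its green button at (359,229) and red button at (388,223). The valve hub is near (231,221), the knob at (211,263), the green mark at (241,277) and the red zone at (273,262). The orange and turquoise boxes are the look-alikes.

```bash
sed -i 's/np.array(p\["rotation"\])@v/R.from_rotvec(p["rotation"]).as_matrix()@v/' h.py
python3 - <<'E'
from h import *
im=cv2.imread('pics/top0.png')
c=im[170:300,190:410]; cv2.imwrite('pics/topc.png',cv2.resize(c,None,fx=3.6,fy=3.6,interpolation=cv2.INTER_CUBIC))
for n,px,z in [("green",(359,229),.07),("red",(388,223),.07),("hub",(231,221),.089),("knob",(211,263),.133),("mark",(241,277),.056),("redz",(273,262),.052)]: print(n,at_z("top",px,z))
E
```

```text
green [ 0.5858 -0.1702  0.07  ]
red [ 0.6028 -0.2541  0.07  ]
hub [0.608  0.1942 0.089 ]
knob [0.4844 0.2377 0.133 ]
mark [0.4512 0.1684 0.056 ]
redz [0.4941 0.0775 0.052 ]
```

View pics/topc.png

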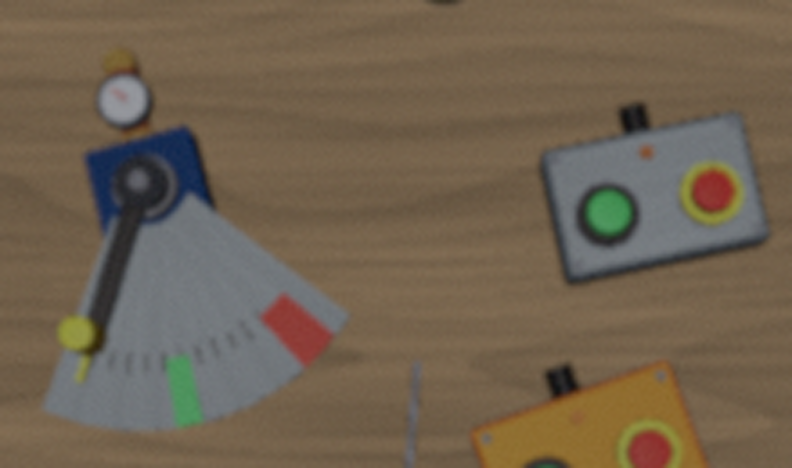

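```bash
python3 -m pendant '[-0.043,-0.040,0,0,0,0,0,-0.043,-0.040,0,0,0,0,0,-0.043,-0.040,0,0,0,0,0,-0.043,-0.040,0,0,0,0,0,-0.043,-0.040,0,0,0,0,0,-0.043,-0.040,0,0,0,0,0,-0.043,-0.040,0,0,0,0,0,-0.043,-0.040,0,0,0,0,0,-0.043,-0.040,0,0,0,0,0,-0.043,-0.040,0,0,0,0,0]' 20
python3 - <<'E'
from h import *
P={n:at_z("top",px,z) for n,px,z in [("green",(358.9,228.9),.07),("hub",(228.9,220.6),.089),("knob",(211.4,262.5),.133),("tip",(212.8,275.6),.074),("mark",(241.1,278.6),.056)]}
for n,p in P.items():
    d=(p-P["hub"])[:2]; print(n,p,np.hypot(*d).round(4),np.arctan2(-d[1],-d[0]).round(3))
E
```

```text
clock: 1.35
position: [0.4831, 0.0488, 0.2377]
ee_rot: [0.59, 3.086, 0.0]
force: [1.2, 0.7, 0.7]
width: 0.012
gripper_force: 0.0
green [ 0.5861 -0.1699  0.07  ] 0.3708 1.508
hub [0.6092 0.2002 0.089 ] 0.0 -3.142
knob [0.4857 0.2367 0.133 ] 0.1288 -0.287
tip [0.4543 0.2455 0.074 ] 0.1614 -0.285
mark [0.4466 0.1681 0.056 ] 0.1657 0.195
```

```bash
python3 -m pendant '[-0.044,-0.0414,0,0,0,0,0,-0.044,-0.0414,0,0,0,0,0,-0.044,-0.0414,0,0,0,0,0,-0.0442,-0.0414,0,0,0,0,0,0,0,0.04,0,0,0,0,0,0,0,0,0,0,0,0]'
python3 - <<'E'
from h import *
s=observe();snap("wrist","w1.png");print(s["position"])
json.dump({k:np.array(s[k]).tolist() for k in("position","ee_rot")},open("s1.json","w"))
E
```

```text
[0.48305684 0.04876112 0.23774492]invalid input
```

View pics/w1.png

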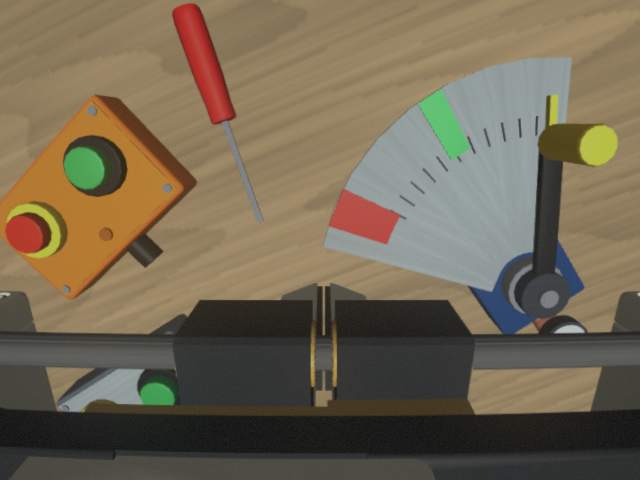

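The pendant refused the call because I typed one zero too many. The wrist picture shows the valve well anyway: hub (549,298), knob top (598,146), pointer tip (553,97), mark centre line from (431,96) to (458,152).

```bash
python3 - <<'E'
from h import *
s=json.load(open("s1.json"))
P={n:at_z("wrist",px,z,s) for n,px,z in [("hub",(549,298),.089),("knob",(598,146),.133),("tip",(553,97),.074),("mk1",(431,96),.055),("mk2",(457,153),.055),("mark",(444,124),.055)]}
for n,p in P.items():
    d=(p-P["hub"])[:2]; print(n,p,np.hypot(*d).round(4),np.arctan2(-d[1],-d[0]).round(3))
E
python3 -m pendant '[-0.044,-0.0414,0,0,0,0,0,-0.044,-0.0414,0,0,0,0,0,-0.044,-0.0414,0,0,0,0,0,-0.0442,-0.0414,0,0,0,0,0,0,0,0.05,0,0,0,0,0,0,0,0.05,0,0,0,0,0,0,0,0,0,0,0,0,0]'
```

```text
hub [0.6113 0.2048 0.089 ] 0.0 -3.142
knob [0.4875 0.2398 0.133 ] 0.1287 -0.276
tip [0.4557 0.251  0.074 ] 0.1623 -0.289
mk1 [0.4221 0.1673 0.055 ] 0.1929 0.196
mk2 [0.4732 0.1741 0.055 ] 0.1415 0.219
mark [0.4468 0.1707 0.055 ] 0.168 0.204invalid input
```

```bash
python3 -m pendant '[-0.044,-0.0414,0,0,0,0,0, -0.044,-0.0414,0,0,0,0,0, -0.044,-0.0414,0,0,0,0,0, -0.0442,-0.0414,0,0,0,0,0, 0,0,0.05,0,0,0,0, 0,0,0.05,0,0,0,0, 0,0,0,0,0,0,0]'
```

```text
clock: 2.28
position: [0.5825, -0.1673, 0.1342]
ee_rot: [-0.589, -3.078, -0.0]
force: [-0.3, 1.6, 0.5]
width: 0.009
gripper_force: 0.0
```

```bash
python3 -m pendant '[-0.004,-0.001,0.025,0,0,0,0, 0,0,0.022,0,0,0,0, 0,0,0.006,0,0,0,0, 0,0,0.003,0,0,0,0, 0,0,0.003,0,0,0,0, 0,0,0,0,0,0,0]'
```

```text
clock: 3.02
position: [0.5895, -0.1709, 0.0797]
ee_rot: [0.59, 3.084, 0.0]
force: [1.5, 0.6, 2.5]
width: 0.006
gripper_force: 1.3
```

```bash
python3 -m pendant '[0,0,0.003,0,0,0,0, 0,0,0.003,0,0,0,0, 0,0,0.002,0,0,0,0, 0,0,0.001,0,0,0,0, 0,0,0,0,0,0,0]'
```

```text
clock: 3.65
position: [0.5897, -0.1711, 0.0728]
ee_rot: [0.59, 3.083, 0.002]
force: [-7.5, 3.2, 34.2]
width: 0.003
gripper_force: 17.2
```

```bash
python3 -m pendant '[0,0,-0.02,0,0,0,0, 0,0,-0.05,0,0,0,0, 0,0,-0.05,0,0,0,0, 0.0308,0.0428,0,0,0,0,0.07, 0.0308,0.0428,0,0,0,0,0.07, 0.0308,0.0428,0,0,0,0,0.07, 0.0308,0.0428,0,0,0,0,0.07, 0.0308,0.0428,0,0,0,0,0.07, 0.0308,0.0428,0,0,0,0,0.07, 0.0308,0.0428,0,0,0,0,0.07]'
python3 -m pendant '[0.0308,0.0428,0,0,0,0,0.07, 0,0,0,0,0,-0.095,0.07, 0,0,0,0,0,0,0.07]'
python3 - <<'E'
from h import *
s=observe();snap("wrist","w2.png");print(s["position"],R.from_rotvec(s["ee_rot"]).as_matrix().round(3))
json.dump({k:np.array(s[k]).tolist() for k in("position","ee_rot")},open("s2.json","w"))
E
```

```text
clock: 4.9
position: [0.4978, 0.1884, 0.1893]
ee_rot: [-0.59, -3.085, 0.001]
force: [0.3, 1.0, 0.1]
width: 0.718
gripper_force: 0.0
clock: 5.28
position: [0.4854, 0.2383, 0.1892]
ee_rot: [-0.442, -3.109, 0.002]
force: [0.7, -0.8, 0.1]
width: 0.76
gripper_force: 0.0
[0.48539176 0.23829494 0.18917629] [[-0.96   0.279 -0.001]
 [ 0.279  0.96  -0.001]
 [ 0.001 -0.001 -1.   ]]
```

View pics/w2.png

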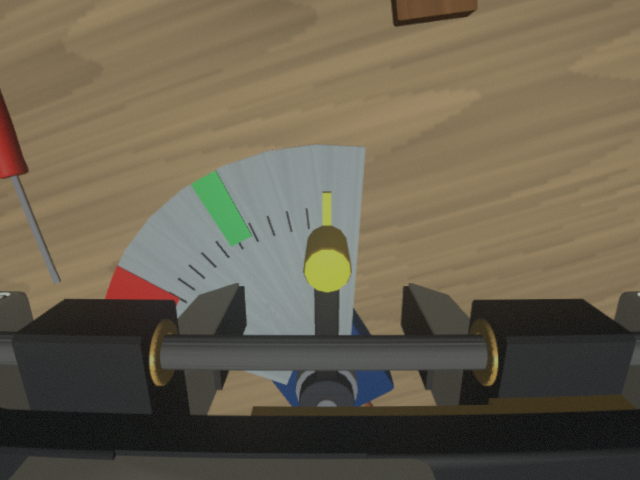

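The knob top is at (328,269), between the fingers. The pointer tip is at (327,193), and the mark's centre line runs from (205,179) to (239,240).

```bash
python3 - <<'E'
from h import *
s=json.load(open("s2.json"));Rw=R.from_rotvec(s["ee_rot"]).as_matrix()
h=np.array([.6103,.2025,0])
for n,px,z in [("knob",(328,269),.133),("tip",(327,193),.074),("mk1",(205,179),.055),("mk2",(239,240),.055),("mark",(222,209),.055)]:
    p=at_z("wrist",px,z,s);d=(p-h)[:2];print(n,p,np.hypot(*d).round(4),np.arctan2(-d[1],-d[0]).round(3),(Rw.T@(p-s["position"])).round(4))
E
```

```text
knob [0.486  0.2418 0.133 ] 0.1304 -0.306 [0.0003 0.0036 0.0562]
tip [0.4547 0.2508 0.074 ] 0.1629 -0.301 [0.0329 0.0036 0.1152]
mk1 [0.4232 0.1681 0.055 ] 0.1902 0.182 [ 0.0401 -0.0846  0.1343]
mk2 [0.4736 0.1763 0.055 ] 0.1392 0.189 [-0.0061 -0.0627  0.1342]
mark [0.4475 0.1723 0.055 ] 0.1656 0.183 [ 0.0179 -0.0738  0.1343]
```

```bash
python3 -m pendant '[0,0.0035,0.03,0,0,0,0.07, 0,0,0.03,0,0,0,0.07, 0,0,0.024,0,0,0,0.07, 0,0,0,0,0,0,0.04, 0,0,0,0,0,0,0.02, 0,0,0,0,0,0,0.02, 0,0,0,0,0,0,0.02, 0,0,0,0,0,0,0.02]' 20
```

```text
clock: 6.32
position: [0.4868, 0.2401, 0.1062]
ee_rot: [-0.444, -3.11, 0.003]
force: [-2.5, -5.0, 5.3]
width: 0.299
gripper_force: 20.0
```

```bash
python3 -m pendant '[-0.0002,-0.0078,0,0,0,-0.06,0.02, -0.0002,-0.0078,0,0,0,-0.06,0.02, -0.0002,-0.0078,0,0,0,-0.06,0.02, -0.0002,-0.0078,0,0,0,-0.06,0.02, -0.0002,-0.0078,0,0,0,-0.06,0.02, -0.0002,-0.0078,0,0,0,-0.06,0.02, -0.0002,-0.0078,0,0,0,-0.06,0.02, 0,0,0,0,0,0,0.02, 0,0,0,0,0,0,0.02]'
python3 - <<'E'
from h import *
s=observe();snap("wrist","w3.png");print(s["position"],s["force"])
json.dump({k:np.array(s[k]).tolist() for k in("position","ee_rot")},open("s3.json","w"))
E
```

```text
clock: 7.45
position: [0.4827, 0.1885, 0.1061]
ee_rot: [-0.214, 3.134, 0.002]
force: [-3.3, 2.2, 5.9]
width: 0.301
gripper_force: 20.0
[0.48274325 0.188497   0.10612349] [-3.34083449  2.20616976  5.8833484 ]
```

View pics/w3.png

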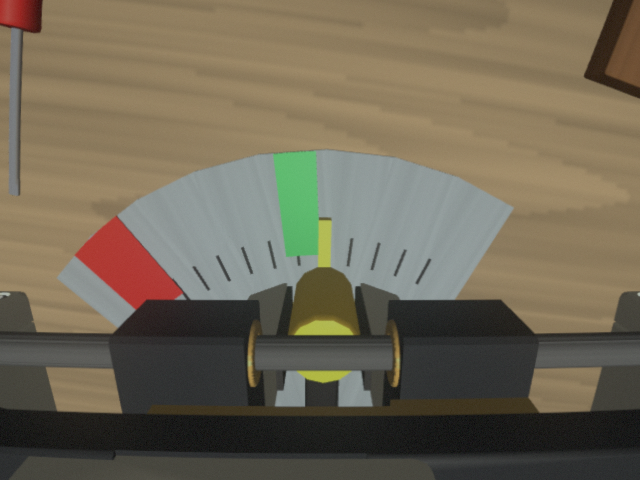

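The pointer tip is at (325,218), just right of the mark. The mark's centre line runs from (296,153) to (303,255), so some angle remains.

```bash
cat > ang.py <<'E'
from h import *
def run(f,pts):
    s=json.load(open(f))
    for h in ([.6103,.2025,0],[.6113,.2048,0],[.6092,.2002,0]):
        for n,px,z in pts:
            p=at_z("wrist",px,z,s);d=(p-np.array(h))[:2];print(n,np.hypot(*d).round(4),np.arctan2(-d[1],-d[0]).round(3),end=' | ')
        print()
E
python3 -c "
from ang import *
run('s3.json',[('tip',(325,218),.074),('m1',(296,153),.056),('m2',(303,255),.056),('m',(299.5,204),.056)])"
```

```text
tip 0.1631 0.104 | m1 0.1921 0.184 | m2 0.1386 0.183 | m 0.1663 0.183 | 
tip 0.1643 0.118 | m1 0.1935 0.194 | m2 0.14 0.198 | m 0.1677 0.196 | 
tip 0.1618 0.091 | m1 0.1906 0.173 | m2 0.1371 0.168 | m 0.1648 0.171 |
```

```bash
python3 -m pendant '[-0.0001,-0.0052,0,0,0,-0.04,0.02, -0.0001,-0.0051,0,0,0,-0.039,0.02, 0,0,0,0,0,0,0.02, 0,0,0,0,0,0,0.02, 0,0,0,0,0,0,0.02]'
python3 - <<'E'
from h import *
s=observe();im=snap("wrist","w4.png")
cv2.imwrite('pics/w4c.png',cv2.resize(im[130:330,220:420,::-1],None,fx=3,fy=3,interpolation=cv2.INTER_CUBIC))
json.dump({k:np.array(s[k]).tolist() for k in("position","ee_rot")},open("s4.json","w"))
E
```

```text
clock: 8.12
position: [0.4844, 0.1787, 0.1061]
ee_rot: [-0.339, 3.123, 0.002]
force: [-3.6, 3.0, 6.1]
width: 0.297
gripper_force: 20.0
```

View pics/w4c.png

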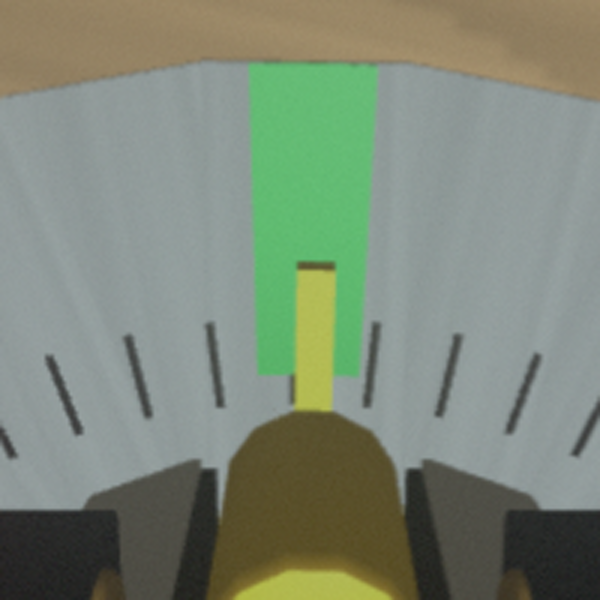

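The pointer is over the green patch. In the crop its tip is at (316,266), and the mark's centre line runs from (314,65) to (309.5,375).

```bash
python3 -c "
from ang import *
f=lambda x,y:(220+(x+.5)/3-.5,130+(y+.5)/3-.5)
run('s4.json',[('tip',f(316,266),.074),('m1',f(314,65),.056),('m2',f(309.5,375),.056),('m',f(311.5,220),.056)])"
```

```text
tip 0.1627 0.182 | m1 0.1925 0.189 | m2 0.1384 0.184 | m 0.1665 0.187 | 
tip 0.1641 0.195 | m1 0.1939 0.199 | m2 0.1399 0.199 | m 0.1679 0.2 | 
tip 0.1612 0.17 | m1 0.191 0.178 | m2 0.1369 0.169 | m 0.165 0.175 |
```

```bash
python3 -m pendant '[0,-0.0006,0,0,0,-0.005,0.02, 0,0,0,0,0,0,0.02, 0,0,0,0,0,0,0.02, 0,0,0,0,0,0,0.02, 0,0,0,0,0,0,0.02]' && python3 -c "
from h import *
s=observe();print(s['position'],s['force'],s['clock']);print(sign_off())"
```

```text
clock: 8.8
position: [0.4845, 0.1781, 0.1061]
ee_rot: [-0.347, 3.122, 0.002]
force: [-3.4, 3.6, 5.9]
width: 0.299
gripper_force: 20.0
[0.48451264 0.17813691 0.10610529] [-3.38366452  3.57194556  5.87292883] 8.8
the job is handed in; nothing more can be done
None
```

I pressed the green start button to its stop and released it, then swung the purge lever to the green mark (within about 1 mm by camera) and handed the job in at 8.8 s with the gripper still holding it there.

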